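# Turn the drying cutting board over on its stand

## Task

The washed cutting board is drying on the bamboo stand with its plain face up to the morning light. Pick it up, turn it over and lean it back on the stand the same way, on a short edge and in the middle, so that the face with the groove is now up to the light. Leave the container, the jar, the ladle and the paddle where they are.

Things in the scene. Friction and masses are not known exactly. Their poses are not given: they have to be found in the camera images.
- board_center (a point): Centre, half-way through the thickness, of the loose white plastic cutting board (170 x 140 x 14 mm, 0.24 to 0.4 kg). x: along the 170 mm length, at the start up the slope to the upper short edge; y: along the width; z: out of the GROOVED face (7 mm away). At the start z points down toward the robot: the grooved face is hidden against the stand's back posts.
- board: The same board, origin at the centre of its plain face, same axes. Its grooved face has a groove 12 mm wide, 4 mm deep running round it, 12 mm in from the edges; the other face is plain.
- stand: Bamboo stand screwed to the ledge; origin under it on the ledge, z up, y across. Two back posts (16 mm wide, at y = -40 and 40 mm) lean 32 deg from vertical, tops toward the stand's -x (robot side), so the board's upper face looks to +x and up. In (x, z): up the slope u = (-0.530, 0.848), out of the back rest n = (0.848, 0.530). Props behind the posts to x = -40 mm. Base x -65 to 85, y +-65 mm, 12 mm high.
- stand_foot (a point): Fixed to the stand, its axes: foot of the back rest at y = 0. The posts reach 100 mm up the slope from here, so the top 70 mm of the board stand free. From here two arms (same y as the posts) run 34 mm out along n and carry the board's short edge; they end in lips 14 mm high, 10 mm thick. The 14 mm board has 20 mm play and settles by itself against the back rest.
- stand_seat (a point): Fixed to the stand, its axes: where the board's centre lies when seated in the middle, either face up: 85 mm up the slope from the foot and 7 mm out from the back rest.
- container: Bystander: beige plastic kimchi container with lid and white side latches, 200 mm (its x) by 160 mm (over the latches), 106 mm high, on the ledge on one side of the stand. Origin under its centre.
- jar: Bystander: brown glazed jar with lid, 124 mm across, 157 mm high, on the other side of the stand. Origin under its centre.
- ladle: Bystander: steel ladle lying on the ledge beyond the stand, bowl 84 mm across and 30 mm high, handle reaching 250 mm to its -x. Origin under the bowl.
- paddle: Bystander: flat bamboo paddle lying on the ledge, 242 mm long (along its x), 60 mm wide, 9 mm thick. Origin on its underside near the middle.
Mind the look-alikes: they are no part of the job. Of the things shaped like the board, the white one is meant. What is shaped like the stand but green is not meant.

How it is judged:
By the outcome, as a careful person would: the job done as asked, in the order asked, and still so for the second after the job is handed in, with the robot touching nothing.
It also fails if it takes over 42 s, if anything falls off the work surface, if the arm or the gripper's body presses on something with over 40 N, if the wrist force passes 120 N, or if a joint passes its speed limit or range.

## Robot

A 7-joint arm with a two-finger parallel gripper is mounted at the origin on the work surface. World frame = base frame: x ahead of the robot, y to its left, z up, the work surface at z = 0. Lengths are in m, angles in rad, forces in N, time in s.
With the tool pointing down it reaches from about 0.4 to 0.85 m from the base axis. Payload 10.4 kg.
Tool frame: the origin (TCP) lies between the finger pads; the fingertips stand 14 mm ahead of it and the grasp point (between the pads) lies 5 mm behind it; z points along the fingers, y is the direction in which the jaws open and shut (so a half turn about z gives the same grasp; the last joint's range is limited). The gripper opens to 87 mm and grips with 3 to 60 N. Pads are 19 mm wide; open, the fingers measure 117 mm over their backs; the gripper's body (75 mm by 190 mm) begins 51 mm behind the grasp point.
Start: joints at [1.281, 0.332, -0.065, 1.46, 0.022, 1.35, -0.088], TCP at [0.165, -0.603, 0.237] pointing down, gripper open.
Joint ranges: [-2.6, 2.6], [-0.5, 2.12], [-1.47, 1.34], [0.16, 2.42], [-1.27, 4.41], [0.06, 2.06], [-2.6, 2.6]. Speed limits (rad/s): [2.22, 2.22, 2.79, 2.79, 3.14, 3.14, 3.14].

## Interface

Orientations are given as a unit quaternion [x, y, z, w].
In Python, from bench import readout, camera, calibration, order gives the robot as it stands.
- The arm moves only by the tool apply_moves, never from a script. Its argument "deltas" is a list of rows, each an object with "translation": the shift along the world's x, y, z in m, a list of three; "turn": the turn, a rotation vector about the world's x, y, z in rad, a list of three; "hand": the finger opening in m, from 0 to 0.087. A call has 1 to 5 rows; each row shifts and turns the pose as measured when the row begins; what a row does not reach is not made up. A row lasts 1/10 s, in which the tool goes at most 50 mm and 8.59 degrees, less where a joint would pass 70% of its speed; a pose out of reach is approached as far as the arm can. A call with a gripper value outside its range is refused whole. The fingers move at their own pace and stop on an object; "newtons" is the grip in N (left out, the last holds). Time passes only in rows, so rows that do not move let the fingers close. It gives the time, the measured TCP pose, the force and the opening at its end, in the units of the state.
- readout.read_state(): the state, without advancing time (a new reading comes with each control period).
- camera(name): name is "scene" or "top" or "wrist"; returns the picture (384x512x3 uint8, red, green, blue); there is no depth.
- calibration(name): a dict with "fx", "fy", "cx", "cy" (pixels), "D" ([k1, k2, p1, p2, k3] as OpenCV has them; the pictures are not rectified), "extrinsics" (4x4, takes a point from world to camera coordinates). Camera axes: x right, y down, z forward; pixel columns grow to the right and rows downward; lengths in m; the calibration is good to about 2 mm. A picture is of the moment at which its call begins: read the wrist's pose just before it. calibration takes no time and is no camera call; for the wrist camera it gives the pose at the moment of the call.
- order.close_job(): hands the job in, once; it reports no verdict.
The state is a dict: "time": time; "joint_positions": joint angles; "joint_vel": joint speeds; "joint_torque": joint torques, N m; "ee_pos": TCP position; "eef_rot": TCP orientation; "ft_force": force on the tool from outside, world axes, zero at the start; "torque": the same for the moment, N m; "width": finger opening in m.
Only numpy, scipy, OpenCV 4.12 (cv2) and the standard library are available. Lean on these libraries where they do the work, as an engineer would, in place of code of your own. Each camera call takes 0.05 s, during which the arm holds its last target. There are 200 camera calls.

## Working session

There is one attempt and no reset: what is moved stays moved. The work goes in short steps, Python scripts to look and compute and a tool call to move; the robot and the scene stay as the last step left them, time stands still between calls to the robot, and variables do not carry over. Pictures are saved under pics/ and viewed, about 8 in all and at most 12, crops included, and the job is handed in when it is done.

Besides the shell and the picture viewer there is one more tool, called after ">>>" as a command line: name --argument value ..., lists and objects as JSON in quotes. apply_moves: Moves the arm, as the interface text tells. Its arguments: {"type":"object","properties":{"deltas":{"type":"array","items":{"type":"object","properties":{"translation":{"type":"array","items":{"type":"number"}},"turn":{"type":"array","items":{"type":"number"}},"hand":{"type":"number"}}}},"newtons":{"type":"number"}},"required":["deltas"]}

```bash
ls; mkdir -p pics
python3 - <<'E'
from bench import readout,camera,calibration
import cv2,numpy as np
s=readout.read_state();print(s)
a=camera("scene");b=camera("top")
for n,i in(("scene",a),("top",b)):cv2.imwrite(f"pics/{n}0.png",i[:,:,::-1]);print(n,calibration(n))
cv2.imwrite("pics/both.png",cv2.resize(np.vstack([a,b]),None,fx=.78,fy=.78)[:,:,::-1])
E
```

```text
pics
{'time': 0.0, 'joint_positions': array([ 1.28137627,  0.33286386, -0.06467434,  1.46095617,  0.02160915,
        1.34992257, -0.08853039]), 'joint_vel': array([ 0.00086935,  0.0026427 ,  0.00074151,  0.00054165, -0.00011329,
       -0.00016634, -0.00065927]), 'joint_torque': array([ 3.32043392e-04, -6.23248529e+01,  2.48197897e-02, -3.89914048e+01,
       -6.13284507e-02,  3.95248644e-02,  1.58548964e-04]), 'ee_pos': array([ 0.16466651, -0.60252211,  0.23575179]), 'eef_rot': array([ 9.91115895e-01,  1.32999075e-01, -1.39482046e-04, -7.13676301e-04]), 'ft_force': array([-0.00962622,  0.31648273, -0.07717045]), 'torque': array([ 0.02500158, -0.00124447,  0.02050486]), 'width': 0.08713065984555984}
scene {'fx': 354.8977987894753, 'fy': 354.8977987894753, 'cx': 256.16444883898697, 'cy': 193.04171474343747, 'D': array([-0.07525644,  0.        ,  0.        ,  0.        ,  0.        ]), 'extrinsics': array([[-0.88851547,  0.45872073, -0.0107496 ,  0.46589691],
       [ 0.29197689,  0.54715957, -0.78445261, -0.06117046],
       [-0.35396293, -0.70013692, -0.62009559,  1.06042298],
       [ 0.        ,  0.        ,  0.        ,  1.        ]])}
top {'fx': 358.9286854572765, 'fy': 358.9286854572765, 'cx': 253.0217062461851, 'cy': 188.68979567086214, 'D': array([-0.02911126,  0.        ,  0.        ,  0.        ,  0.        ]), 'extrinsics': array([[ 0.02735538, -0.99936382, -0.02288313, -0.04119223],
       [-0.99340997, -0.02462929, -0.11193758,  0.52496116],
       [ 0.11130277,  0.02579442, -0.99345173,  0.90902067],
       [ 0.        ,  0.        ,  0.        ,  1.        ]])}
```

View pics/scene0.png

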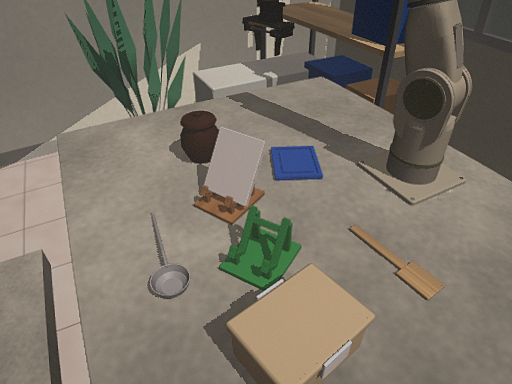

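View pics/top0.png

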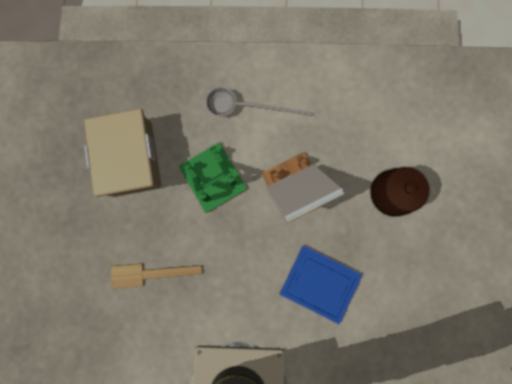

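Board candidates: the white board (scene 236,167; top 305,192) and the flat blue board (scene 297,162; top 321,284). Stand candidates: the brown one (scene 229,200) and the green one (scene 262,250). I choose the white board on the brown stand, and check with a close crop.

Run:
```python
import cv2,numpy as np
out=[]
for n,(x,y,w,h) in(("scene",(180,110,100,120)),("top",(250,140,100,90))):
    i=cv2.imread(f"pics/{n}0.png");hsv=cv2.cvtColor(i,cv2.COLOR_BGR2HSV)
    c=cv2.resize(i[y:y+h,x:x+w],None,fx=4,fy=4,interpolation=cv2.INTER_CUBIC)
    m=np.zeros(i.shape[:2],np.uint8)
    sub=((hsv[...,1]<28)&(hsv[...,2]>(120)))[y:y+h,x:x+w];m[y:y+h,x:x+w]=sub*255
    cs,_=cv2.findContours(m,cv2.RETR_EXTERNAL,cv2.CHAIN_APPROX_NONE)
    k=max(cs,key=cv2.contourArea);p=cv2.approxPolyDP(k,3,True)[:,0]
    print(n,cv2.contourArea(k),p.tolist())
    for q in p: cv2.circle(c,(int((q[0]-x+.5)*4),int((q[1]-y+.5)*4)),3,(0,0,255),1)
    out.append(cv2.copyMakeBorder(c,0,480-c.shape[0],0,0,cv2.BORDER_CONSTANT))
cv2.imwrite("pics/crop.png",np.hstack(out))
```

```text
scene 82.5 [[222, 126], [264, 143], [247, 201], [265, 141]]
top 1979.5 [[342, 189], [333, 189], [334, 184], [319, 171], [314, 172], [313, 166], [296, 177], [282, 180], [272, 191], [268, 188], [282, 213], [282, 205], [284, 211], [285, 206], [292, 208], [301, 203], [297, 209], [284, 213], [286, 220], [342, 194]]
```

View pics/crop.png

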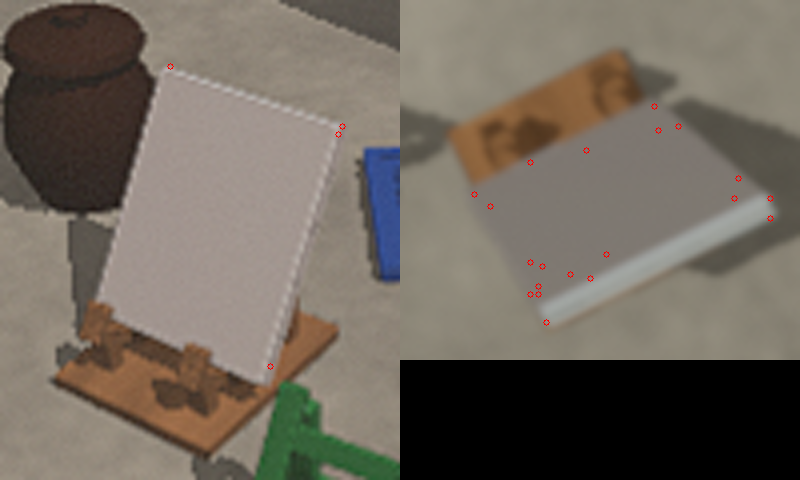

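The crop shows the white board with its plain face up, resting on the brown stand. The plain-face corners in the scene view are near (220,127), (263,142), (246,205) and (204,185). I'll triangulate them.

```bash
cat > h.py <<'E'
import cv2,numpy as np
from bench import calibration
def cal(n):
    c=calibration(n);return np.array([[c['fx'],0,c['cx']],[0,c['fy'],c['cy']],[0,0,1]]),np.array(c['D']),np.array(c['extrinsics'])
def tri(n1,p1,n2,p2):
    a=[]
    for n,p in((n1,p1),(n2,p2)):
        K,D,E=cal(n);a.append((E[:3],cv2.undistortPoints(np.float64(p).reshape(-1,1,2),K,D)[:,0].T))
    X=cv2.triangulatePoints(a[0][0],a[1][0],a[0][1],a[1][1]);return (X[:3]/X[3]).T
def proj(n,X):
    K,D,E=cal(n);return cv2.projectPoints(np.float64(X),cv2.Rodrigues(E[:3,:3])[0],E[:3,3],K,D)[0][:,0]
def ground(n,p,z=0):
    K,D,E=cal(n);d=cv2.undistortPoints(np.float64(p).reshape(-1,1,2),K,D)[:,0]
    R=E[:3,:3];o=-R.T@E[:3,3];r=np.c_[d,np.ones(len(d))]@R
    return o+r*((z-o[2])/r[:,2])[:,None]
E
python3 - <<'E'
from h import *
np.set_printoptions(precision=4,suppress=True)
S=[(220.3,127),(263.3,142.5),(246.3,205.3),(203.8,185)]
T=[(341.5,187.8),(284.8,215.8),(267,185),(311.5,164.5)]
X=tri("scene",S,"top",T);print(X)
print([np.linalg.norm(X[i]-X[(i+1)%4]) for i in range(4)])
print("reproj",proj("scene",X)-S,proj("top",X)-T)
c=X.mean(0);u=X[0]+X[1]-X[2]-X[3];u/=np.linalg.norm(u)
w=X[1]+X[2]-X[0]-X[3];w/=np.linalg.norm(w);n=np.cross(w,u) ;print("c",c,"u",u,"w(to robot-left?)",w,"n",n)
yaw=np.arctan2(-u[1],-u[0]);print("yaw from u",yaw,"from w",np.arctan2(-w[0],w[1]),"tilt",np.degrees(np.arccos(u[2])))
# stand base: near-front corners in top, z=.012
print(ground("top",[(261.5,173),(305.5,152.5),(267,186)],.012))
print(ground("scene",[(193.3,204.5),(231.5,223),(264,192)],.012))
for n,px in(("top",[(404,190),(119,153),(223,103),(313,114),(321,284),(212,178)]),):print(ground(n,px))
E
```

```text
[[ 0.5142 -0.224   0.1777]
 [ 0.451  -0.1018  0.1759]
 [ 0.5289 -0.06    0.0388]
 [ 0.5903 -0.1769  0.0458]]
[np.float64(0.13765516477469478), np.float64(0.1631065220301589), np.float64(0.1321792563070534), np.float64(0.15939095464463238)]
reproj [[-0.7201 -0.1043]
 [-0.3225 -0.0251]
 [-2.8828 -0.3213]
 [-0.0852 -0.0131]] [[-0.4023  0.7725]
 [-0.1907  0.3068]
 [-1.4641  2.3895]
 [-0.0403  0.0802]]
c [ 0.5211 -0.1407  0.1095] u [-0.4775 -0.2758  0.8342] w(to robot-left?) [-0.4616  0.8865 -0.0325] n [0.7306 0.4006 0.5506]
yaw from u 0.5238302176886935 from w 0.4801090431911543 tilt 33.46419958777628
[[ 0.5705 -0.0486  0.012 ]
 [ 0.629  -0.1653  0.012 ]
 [ 0.5359 -0.064   0.012 ]]
[[ 0.6323 -0.153   0.012 ]
 [ 0.5721 -0.0406  0.012 ]
 [ 0.4421 -0.1121  0.012 ]]
[[ 0.5356 -0.4317  0.    ]
 [ 0.6191  0.3461  0.    ]
 [ 0.7667  0.0633  0.    ]
 [ 0.7402 -0.1863  0.    ]
 [ 0.283  -0.2112  0.    ]
 [ 0.5555  0.0853  0.    ]]
```

```bash
cat >> h.py <<'E'
from scipy.spatial.transform import Rotation as Ro
from bench import readout
yaw=.49
cy,sy=np.cos(yaw),np.sin(yaw)
u=np.array([-.53*cy,-.53*sy,.848]);n=np.array([.848*cy,.848*sy,.53]);w=np.array([-sy,cy,0])
C=np.array([.517,-.1445,.101])
def target(sgn):
    z=-u;y=sgn*n;return Ro.from_matrix(np.c_[np.cross(y,z),y,z])
def todo(p,R):
    s=readout.read_state();d=p-s['ee_pos'];r=(R*Ro.from_quat(s['eef_rot']).inv()).as_rotvec()
    print("d",d.round(4),"r",r.round(4),np.degrees(np.linalg.norm(r)).round(1),"in u,n,w",np.round([d@u,d@n,d@w],4));print("t",s['time'],"j",s['joint_positions'].round(3),"F",s['ft_force'].round(1),"w",s['width'].round(4))
E
python3 - <<'E'
from h import *
for s in(1,-1):todo(C+.168*u,target(s))
E
```

```text
d [0.2737 0.4162 0.0076] r [-0.2535 -0.5883  1.7413] 106.3 in u,n,w [-0.2254  0.3749  0.2384]Traceback (most recent call last):
  File "<stdin>", line 2, in <module>
  File "h.py", line 26, in todo
    print("d",d.round(4),"r",r.round(4),np.degrees(np.linalg.norm(r)).round(1),"in u,n,w",np.round([d@u,d@n,d@w],4));print("t",s['time'],"j",s['joint_positions'].round(3),"F",s['ft_force'].round(1),"w",s['width'].round(4))
                                                                                                                                                                                                          ^^^^^^^^^^^^^^^^
AttributeError: 'float' object has no attribute 'round'
```

>>> apply_moves --deltas '[{"translation": [0.018,0.028,0.006],"turn": [-0.017,-0.039,0.116],"hand": 0.087},{"translation": [0.018,0.028,0.006],"turn": [-0.017,-0.039,0.116],"hand": 0.087},{"translation": [0.018,0.028,0.006],"turn": [-0.017,-0.039,0.116],"hand": 0.087},{"translation": [0.018,0.028,0.006],"turn": [-0.017,-0.039,0.116],"hand": 0.087},{"translation": [0.018,0.028,0.006],"turn": [-0.017,-0.039,0.116],"hand": 0.087}]'

```text
time: 0.6
ee_pos: [0.2547, -0.4588, 0.2619]
eef_rot: [0.903, 0.417, 0.09, 0.053]
ft_force: [0.6, -0.6, -0.1]
width: 0.087
```

>>> apply_moves --deltas '[{"translation": [0.018,0.028,0.006],"turn": [-0.017,-0.039,0.116],"hand": 0.087},{"translation": [0.018,0.028,0.006],"turn": [-0.017,-0.039,0.116],"hand": 0.087},{"translation": [0.018,0.028,0.006],"turn": [-0.017,-0.039,0.116],"hand": 0.087},{"translation": [0.018,0.028,0.006],"turn": [-0.017,-0.039,0.116],"hand": 0.087},{"translation": [0.018,0.028,0.006],"turn": [-0.017,-0.039,0.116],"hand": 0.087}]'

```text
time: 1.1
ee_pos: [0.3469, -0.3115, 0.2919]
eef_rot: [0.722, 0.662, 0.173, 0.104]
ft_force: [0.1, -0.2, -0.1]
width: 0.0871
```

```bash
sed -i "s/s\['width'\].round(4)/round(s['width'],4)/" h.py
python3 - <<'E'
from h import *
for s in(1,-1):todo(C+.168*u,target(s))
E
```

```text
d [ 0.0915  0.1251 -0.0484] r [-0.0748 -0.19    0.5428] 33.2 in u,n,w [-0.1151  0.0927  0.0673]
t 1.1 j [ 1.204 -0.171 -0.277  1.939 -0.44   1.217  0.963] F [ 0.1 -0.2 -0.1] w 0.0871
d [ 0.0915  0.1251 -0.0484] r [ 1.1749  0.3916 -2.286 ] 149.0 in u,n,w [-0.1151  0.0927  0.0673]
t 1.1 j [ 1.204 -0.171 -0.277  1.939 -0.44   1.217  0.963] F [ 0.1 -0.2 -0.1] w 0.0871
```

>>> apply_moves --deltas '[{"translation": [0.018,0.026,0.0],"turn": [-0.015,-0.038,0.109],"hand": 0.087},{"translation": [0.018,0.026,0.0],"turn": [-0.015,-0.038,0.109],"hand": 0.087},{"translation": [0.018,0.026,-0.01],"turn": [-0.015,-0.038,0.109],"hand": 0.087},{"translation": [0.018,0.026,-0.015],"turn": [-0.015,-0.038,0.109],"hand": 0.087},{"translation": [0.018,0.024,-0.015],"turn": [-0.015,-0.038,0.107],"hand": 0.087}]'

```text
time: 1.6
ee_pos: [0.4399, -0.1779, 0.2533]
eef_rot: [0.483, 0.83, 0.238, 0.146]
ft_force: [-0.2, -0.9, 0.1]
width: 0.0872
```

>>> apply_moves --deltas '[{"translation": [0,0,0],"turn": [0,0,0],"hand": 0.087}]'

```text
time: 1.7
ee_pos: [0.4401, -0.1745, 0.251]
eef_rot: [0.481, 0.831, 0.239, 0.144]
ft_force: [-0.9, 0.8, 0.3]
width: 0.0869
```

Run:
```python
from h import *
from bench import camera
todo(C+.168*u,target(1))
K=C-.007*(-n)*1
i=camera("wrist")
P=[C+.007*n+a*.085*u+b*.07*w for a,b in((1,1),(1,-1),(-1,-1),(-1,1))]
print(proj("wrist",P),proj("scene",P),proj("top",P))
b=i[:,:,::-1].copy()
for q in proj("wrist",P):cv2.circle(b,(int(q[0]),int(q[1])),3,(0,0,255),1)
cv2.imwrite("pics/w1.png",b);cv2.imwrite("pics/w1raw.png",i[:,:,::-1])
```

```text
d [-0.0017 -0.0119 -0.0075] r [ 0.0059  0.0105 -0.0293] 1.8 in u,n,w [-0.0026 -0.01   -0.0097]
t 1.7 j [ 1.025 -0.167 -0.354  2.073 -0.661  1.084  1.467] F [-0.9  0.8  0.3] w 0.0869
[[254.85974878 128.9084851 ]
 [251.32136797 273.53344407]
 [252.36955942 209.73584292]
 [254.56281122 117.7070113 ]] [[263.6299823  142.12393843]
 [219.08895153 127.2118936 ]
 [201.88239825 188.30782023]
 [243.67797927 207.1544601 ]] [[284.33216184 216.75644778]
 [341.2944412  188.08257466]
 [312.83760794 163.76311314]
 [265.02588474 187.61339531]]
```

View pics/w1.png

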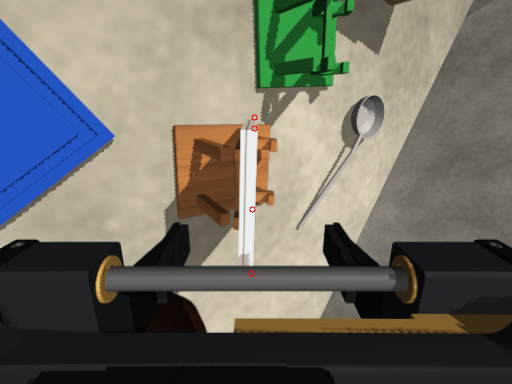

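The wrist view shows the board edge-on at x 243–256, rows 128–265, on the brown stand. The predicted corners fall within about 2 px, so I correct the offset and descend along the slope.

>>> apply_moves --deltas '[{"translation": [-0.001,-0.012,-0.007],"turn": [0.006,0.01,-0.029],"hand": 0.087},{"translation": [0,0,0],"turn": [0,0,0],"hand": 0.087}]'

```text
time: 1.95
ee_pos: [0.438, -0.1909, 0.2451]
eef_rot: [0.499, 0.822, 0.235, 0.143]
ft_force: [-0.0, -0.4, 0.4]
width: 0.0867
```

>>> apply_moves --deltas '[{"translation": [0.0112,0.006,-0.0204],"turn": [0,0,0],"hand": 0.087},{"translation": [0.0112,0.006,-0.0204],"turn": [0,0,0],"hand": 0.087}]'

```text
time: 2.15
ee_pos: [0.4608, -0.1837, 0.2066]
eef_rot: [0.502, 0.82, 0.234, 0.146]
ft_force: [-0.3, -0.5, 0.2]
width: 0.087
```

Run:
```python
from h import *
todo(C+.048*u,target(1))
```

```text
d [ 0.0337  0.0272 -0.0649] r [0.0046 0.0025 0.0204] 1.2 in u,n,w [-0.0776  0.0017  0.0081]
t 2.15 j [ 1.011 -0.085 -0.384  2.099 -0.657  0.949  1.441] F [-0.3 -0.5  0.2] w 0.087
```

>>> apply_moves --deltas '[{"translation": [0.008,0.0075,-0.016],"turn": [0.003,0.001,0.012],"hand": 0.087},{"translation": [0.008,0.0075,-0.016],"turn": [0,0,0],"hand": 0.087},{"translation": [0.008,0.006,-0.016],"turn": [0,0,0],"hand": 0.087},{"translation": [0,0,0],"turn": [0,0,0],"hand": 0.087}]'

```text
time: 2.55
ee_pos: [0.4849, -0.1661, 0.1563]
eef_rot: [0.502, 0.82, 0.235, 0.144]
ft_force: [0.0, 0.6, -0.1]
width: 0.0868
```

Run:
```python
from h import *
todo(C+.048*u,target(1))
```

```text
d [ 0.0097  0.0096 -0.0146] r [ 0.0003 -0.0002  0.0182] 1.0 in u,n,w [-0.0193  0.0033  0.0039]
t 2.55 j [ 0.97   0.006 -0.429  2.133 -0.67   0.805  1.44 ] F [ 0.   0.6 -0.1] w 0.0868
```

>>> apply_moves --deltas '[{"translation": [0.0095,0.009,-0.0145],"turn": [0,0,0.018],"hand": 0.087},{"translation": [0,0,0],"turn": [0,0,0],"hand": 0.087}]'

```text
time: 2.75
ee_pos: [0.4944, -0.1596, 0.1431]
eef_rot: [0.496, 0.823, 0.236, 0.143]
ft_force: [-0.6, 0.1, 0.3]
width: 0.0872
```

Run:
```python
from h import *
todo(C+.048*u,target(1))
```

```text
d [ 0.0002  0.0031 -0.0014] r [0.0007 0.0005 0.0042] 0.2 in u,n,w [-0.002   0.0007  0.0027]
t 2.75 j [ 0.955  0.041 -0.442  2.133 -0.669  0.768  1.446] F [-0.6  0.1  0.3] w 0.0872
```

>>> apply_moves --deltas '[{"translation": [0,0,0],"turn": [0,0,0],"hand": 0.02},{"translation": [0,0,0],"turn": [0,0,0],"hand": 0.005},{"translation": [0,0,0],"turn": [0,0,0],"hand": 0.005},{"translation": [0,0,0],"turn": [0,0,0],"hand": 0.005},{"translation": [0,0,0],"turn": [0,0,0],"hand": 0.005}]' --newtons 40

```text
time: 3.25
ee_pos: [0.494, -0.164, 0.1471]
eef_rot: [0.498, 0.822, 0.235, 0.146]
ft_force: [0.9, -0.1, -0.3]
width: 0.0554
```

Run:
```python
from h import *
todo(C+.048*u,target(1))
```

```text
d [ 0.0005  0.0075 -0.0054] r [0.0038 0.0037 0.0106] 0.7 in u,n,w [-0.0067  0.0005  0.0064]
t 3.25 j [ 0.959  0.035 -0.437  2.129 -0.668  0.773  1.445] F [ 0.9 -0.1 -0.3] w 0.0554
```

>>> apply_moves --deltas '[{"translation": [0,0.005,-0.004],"turn": [0,0,0.008],"hand": 0.005},{"translation": [0,0.001,-0.001],"turn": [0,0,0],"hand": 0.005},{"translation": [0,0.001,-0.001],"turn": [0,0,0],"hand": 0.005},{"translation": [0,0.001,-0.001],"turn": [0,0,0],"hand": 0.005}]'

```text
time: 3.65
ee_pos: [0.494, -0.1553, 0.1397]
eef_rot: [0.495, 0.824, 0.236, 0.145]
ft_force: [-0.1, 0.6, -0.1]
width: 0.0229
```

>>> apply_moves --deltas '[{"translation": [0,0.001,-0.001],"turn": [0,0,0],"hand": 0.005},{"translation": [0,0.001,-0.001],"turn": [0,0,0],"hand": 0.005},{"translation": [0,0,0],"turn": [0,0,0],"hand": 0.005}]'

```text
time: 3.95
ee_pos: [0.497, -0.1536, 0.1415]
eef_rot: [0.494, 0.824, 0.237, 0.147]
ft_force: [-1.6, 1.3, -3.0]
width: 0.0138
```

Run:
```python
from h import *
todo(C+.048*u,target(1))
```

```text
d [-0.0024 -0.0029  0.0002] r [0.0049 0.01   0.0021] 0.6 in u,n,w [ 0.002  -0.0028 -0.0014]
t 3.95 j [ 0.949  0.037 -0.449  2.144 -0.683  0.749  1.453] F [-1.6  1.3 -3. ] w 0.0138
```

>>> apply_moves --deltas '[{"translation": [-0.008,-0.004,0.014],"turn": [0,0,0],"hand": 0.005},{"translation": [-0.013,-0.007,0.0235],"turn": [0,0,0],"hand": 0.005},{"translation": [-0.014,-0.0075,0.026],"turn": [0,0,0],"hand": 0.005},{"translation": [-0.014,-0.0075,0.026],"turn": [0,0,0],"hand": 0.005},{"translation": [-0.014,-0.0075,0.026],"turn": [0,0,0],"hand": 0.005}]'

```text
time: 4.45
ee_pos: [0.4305, -0.1825, 0.2553]
eef_rot: [0.493, 0.825, 0.238, 0.142]
ft_force: [0.7, -0.9, -2.7]
width: 0.0138
```

>>> apply_moves --deltas '[{"translation": [-0.006,-0.003,0.011],"turn": [0,0,0],"hand": 0.005},{"translation": [0,0,0],"turn": [0,0,0],"hand": 0.005}]'

```text
time: 4.65
ee_pos: [0.4234, -0.1874, 0.2689]
eef_rot: [0.493, 0.824, 0.237, 0.143]
ft_force: [1.1, -0.4, -3.6]
width: 0.0139
```

Run:
```python
from h import *
todo(C+.048*u,target(1))
from bench import camera
i=camera("scene")
cv2.imwrite("pics/s1.png",cv2.resize(i[60:260,150:350],None,fx=3,fy=3)[:,:,::-1])
```

```text
d [ 0.0712  0.0309 -0.1272] r [ 0.0006  0.0039 -0.0017] 0.2 in u,n,w [-0.1489 -0.0018 -0.0062]
t 4.65 j [ 1.055 -0.196 -0.33   2.057 -0.653  1.142  1.458] F [ 1.1 -0.4 -3.6] w 0.0139
```

View pics/s1.png

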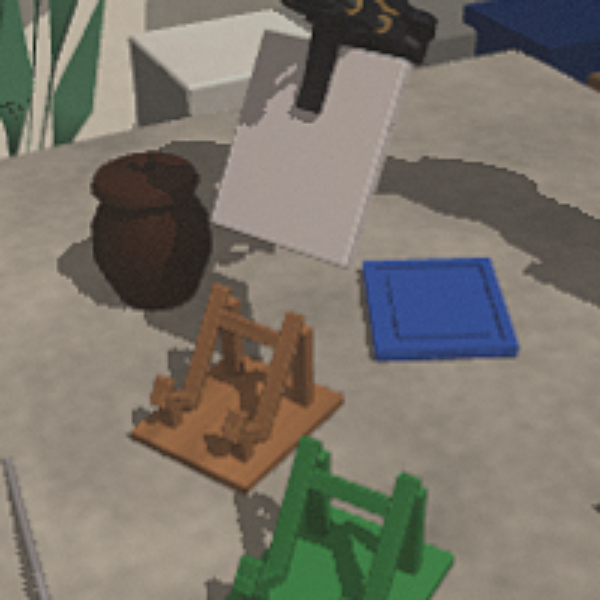

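The board is clear of the stand, its lower edge well above the posts, and held squarely. Now the half turn about the slope axis.

>>> apply_moves --deltas '[{"translation": [0,0,0],"turn": [0.067,0.036,-0.121],"hand": 0.005},{"translation": [0,0,0],"turn": [0.067,0.036,-0.121],"hand": 0.005},{"translation": [0,0,0],"turn": [0.067,0.036,-0.121],"hand": 0.005},{"translation": [0,0,0],"turn": [0.067,0.036,-0.121],"hand": 0.005},{"translation": [0,0,0],"turn": [0.067,0.036,-0.121],"hand": 0.005}]'

```text
time: 5.2
ee_pos: [0.4234, -0.1828, 0.2605]
eef_rot: [0.757, 0.592, 0.273, 0.042]
ft_force: [0.6, 0.2, -2.9]
width: 0.014
```

>>> apply_moves --deltas '[{"translation": [0,0,0],"turn": [0.067,0.036,-0.121],"hand": 0.005},{"translation": [0,0,0],"turn": [0.067,0.036,-0.121],"hand": 0.005},{"translation": [0,0,0],"turn": [0.067,0.036,-0.121],"hand": 0.005},{"translation": [0,0,0],"turn": [0.067,0.036,-0.121],"hand": 0.005},{"translation": [0,0,0],"turn": [0.067,0.036,-0.121],"hand": 0.005}]'

```text
time: 5.7
ee_pos: [0.4231, -0.1779, 0.2521]
eef_rot: [0.919, 0.276, 0.272, -0.067]
ft_force: [0.2, 0.0, -2.7]
width: 0.014
```

Run:
```python
from h import *
todo(C+.2*u,target(-1))
```

```text
d [ 0.0003 -0.0165  0.0185] r [ 0.7552  0.4315 -1.412 ] 95.0 in u,n,w [ 0.0196  0.0034 -0.0147]
t 5.7 j [ 1.185 -0.181 -0.456  2.076 -0.69   1.138  0.012] F [ 0.2  0.  -2.7] w 0.014
```

>>> apply_moves --deltas '[{"translation": [0,-0.003,0.005],"turn": [0.063,0.036,-0.118],"hand": 0.005},{"translation": [0,-0.003,0.005],"turn": [0.063,0.036,-0.118],"hand": 0.005},{"translation": [0,-0.003,0.004],"turn": [0.063,0.036,-0.118],"hand": 0.005},{"translation": [0,-0.003,0.004],"turn": [0.063,0.036,-0.118],"hand": 0.005},{"translation": [0,-0.003,0.004],"turn": [0.063,0.036,-0.118],"hand": 0.005}]'

```text
time: 6.2
ee_pos: [0.4227, -0.188, 0.2661]
eef_rot: [0.957, -0.067, 0.231, -0.16]
ft_force: [0.6, -0.7, -2.5]
width: 0.0137
```

>>> apply_moves --deltas '[{"translation": [0,-0.002,0.003],"turn": [0.063,0.036,-0.118],"hand": 0.005},{"translation": [0,-0.002,0.003],"turn": [0.063,0.036,-0.118],"hand": 0.005},{"translation": [0,-0.002,0.003],"turn": [0.063,0.036,-0.118],"hand": 0.005},{"translation": [0,-0.002,0.003],"turn": [0.063,0.036,-0.118],"hand": 0.005},{"translation": [0,-0.002,0.003],"turn": [0.063,0.036,-0.118],"hand": 0.005}]'

```text
time: 6.7
ee_pos: [0.4229, -0.1941, 0.2739]
eef_rot: [0.871, -0.401, 0.161, -0.232]
ft_force: [0.9, -0.4, -3.2]
width: 0.0137
```

Run:
```python
from h import *
todo(C+.2*u,target(-1))
```

```text
d [ 0.0006 -0.0003 -0.0033] r [ 0.0746  0.0584 -0.1899] 12.2 in u,n,w [-0.003  -0.0014 -0.0005]
t 6.7 j [ 1.326 -0.174 -0.547  2.019 -0.697  1.199 -1.417] F [ 0.9 -0.4 -3.2] w 0.0137
```

>>> apply_moves --deltas '[{"translation": [0,0,0],"turn": [0.037,0.028,-0.092],"hand": 0.005},{"translation": [0,0,0],"turn": [0.037,0.028,-0.092],"hand": 0.005},{"translation": [0,-0.001,0.002],"turn": [0,0,0],"hand": 0.005}]'

```text
time: 7.0
ee_pos: [0.4229, -0.1928, 0.2715]
eef_rot: [0.823, -0.497, 0.138, -0.239]
ft_force: [1.2, 0.6, -2.3]
width: 0.0134
```

Run:
```python
from h import *
from bench import camera
todo(C+.046*u+.007*n-.0014*w,target(-1))
s=readout.read_state();R=Ro.from_quat(s['eef_rot']).as_matrix();p=s['ee_pos']
i=camera("scene");j=camera("wrist")
# predicted board: tool x ~ w axis, tool -z ~ u ; upper face offset 7 mm along -tool y
B=p-.046*(-R[:,2])+.0014*w
P=[B-.007*R[:,1]-a*.085*R[:,2]+b*.07*R[:,0] for a,b in((1,1),(1,-1),(-1,-1),(-1,1))]
b=i[:,:,::-1].copy()
c=cv2.resize(b[50:230,160:340],None,fx=3,fy=3)
for q in proj("scene",P):cv2.circle(c,(int((q[0]-160+.5)*3),int((q[1]-50+.5)*3)),3,(0,0,255),1)
cv2.imwrite("pics/s2.png",c)
```

```text
d [ 0.0785  0.0384 -0.1278] r [-0.0097 -0.0044  0.0022] 0.6 in u,n,w [-0.1547  0.0063 -0.0031]
t 7.0 j [ 1.344 -0.189 -0.572  2.028 -0.694  1.186 -1.644] F [ 1.2  0.6 -2.3] w 0.0134
```

View pics/s2.png

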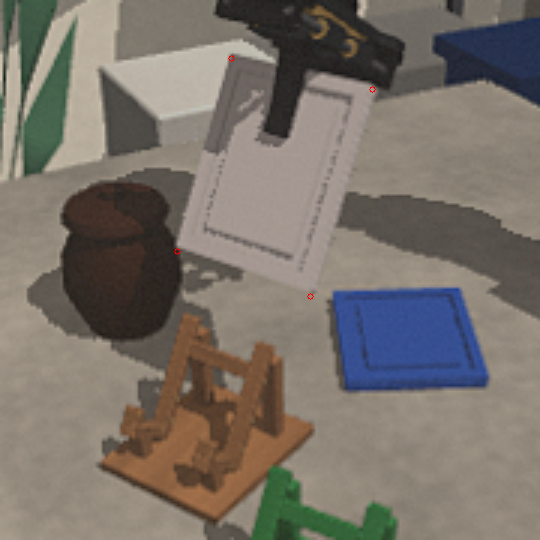

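The picture shows the grooved face up, held square. Predicted corners agree within about 1–2 px of the original image, the same bias as at the start. Lowering along the slope.

>>> apply_moves --deltas '[{"translation": [0.0135,0.007,-0.02],"turn": [-0.01,-0.004,0.002],"hand": 0.005},{"translation": [0.0135,0.007,-0.02],"turn": [0,0,0],"hand": 0.005},{"translation": [0.0135,0.007,-0.02],"turn": [0,0,0],"hand": 0.005},{"translation": [0.006,0.003,-0.01],"turn": [0,0,0],"hand": 0.005}]'

```text
time: 7.5
ee_pos: [0.4711, -0.1696, 0.2001]
eef_rot: [0.828, -0.488, 0.145, -0.235]
ft_force: [-1.1, -0.5, -2.1]
width: 0.0139
```

Run:
```python
from h import *
todo(C+.046*u+.007*n-.0014*w,target(-1))
```

```text
d [ 0.0303  0.0152 -0.0564] r [ 0.0095  0.0065 -0.0122] 1.0 in u,n,w [-0.0658 -0.0011 -0.0008]
t 7.5 j [ 1.282 -0.066 -0.68   2.089 -0.678  0.937 -1.673] F [-1.1 -0.5 -2.1] w 0.0139
```

>>> apply_moves --deltas '[{"translation": [0.007,0.0037,-0.0125],"turn": [0.009,0.006,-0.012],"hand": 0.005},{"translation": [0.007,0.0037,-0.0125],"turn": [0,0,0],"hand": 0.005},{"translation": [0.005,0.0025,-0.009],"turn": [0,0,0],"hand": 0.005}]'

```text
time: 7.8
ee_pos: [0.4908, -0.158, 0.1631]
eef_rot: [0.827, -0.491, 0.142, -0.237]
ft_force: [-0.3, -0.8, -2.2]
width: 0.0139
```

Run:
```python
from h import *
todo(C+.046*u+.007*n-.0014*w,target(-1))
```

```text
d [ 0.0106  0.0036 -0.0193] r [ 0.0014  0.0015 -0.0091] 0.5 in u,n,w [-0.0223 -0.0009 -0.0018]
t 7.8 j [ 1.247  0.022 -0.721  2.106 -0.647  0.819 -1.71 ] F [-0.3 -0.8 -2.2] w 0.0139
```

>>> apply_moves --deltas '[{"translation": [0.005,0.002,-0.009],"turn": [0.001,0.001,-0.008],"hand": 0.005},{"translation": [0.003,0.001,-0.005],"turn": [0,0,0],"hand": 0.005}]'

```text
time: 8.0
ee_pos: [0.499, -0.1538, 0.147]
eef_rot: [0.826, -0.492, 0.141, -0.237]
ft_force: [0.4, -0.4, -3.7]
width: 0.0139
```

Run:
```python
from h import *
todo(C+.046*u+.007*n-.0014*w,target(-1))
```

```text
d [ 0.0024 -0.0006 -0.0033] r [ 0.0002  0.0006 -0.0068] 0.4 in u,n,w [-0.0038 -0.0002 -0.0017]
t 8.0 j [ 1.229  0.063 -0.733  2.112 -0.63   0.766 -1.727] F [ 0.4 -0.4 -3.7] w 0.0139
```

>>> apply_moves --deltas '[{"translation": [0.0015,-0.0005,-0.003],"turn": [0,0,-0.006],"hand": 0.005}]'

```text
time: 8.1
ee_pos: [0.5006, -0.1539, 0.1434]
eef_rot: [0.825, -0.493, 0.142, -0.237]
ft_force: [0.7, -0.1, -1.9]
width: 0.014
```

>>> apply_moves --deltas '[{"translation": [0.001,0.0003,-0.002],"turn": [0,0,0],"hand": 0.005}]'

```text
time: 8.2
ee_pos: [0.5016, -0.1547, 0.1426]
eef_rot: [0.825, -0.493, 0.142, -0.237]
ft_force: [-33.3, -0.8, 40.1]
width: 0.0134
```

Run:
```python
from h import *
todo(C+.046*u+.007*n-.0014*w,target(-1))
```

```text
d [-0.0002  0.0003  0.0011] r [ 0.      0.0011 -0.0029] 0.2 in u,n,w [0.0009 0.0005 0.0003]
t 8.2 j [ 1.224  0.076 -0.734  2.111 -0.624  0.75  -1.732] F [-33.3  -0.8  40.1] w 0.0134
```

Contact has been felt along the slope. I ease off about 1 mm and open.

>>> apply_moves --deltas '[{"translation": [-0.001,0,0.001],"turn": [0,0,0],"hand": 0.012},{"translation": [0,0,0],"turn": [0,0,0],"hand": 0.03},{"translation": [0,0,0],"turn": [0,0,0],"hand": 0.05},{"translation": [0,0,0],"turn": [0,0,0],"hand": 0.07}]' --newtons 10

```text
time: 8.6
ee_pos: [0.5014, -0.1563, 0.1451]
eef_rot: [0.825, -0.493, 0.144, -0.237]
ft_force: [0.3, -0.7, -0.1]
width: 0.0305
```

>>> apply_moves --deltas '[{"translation": [0,0,0],"turn": [0,0,0],"hand": 0.087},{"translation": [0,0,0],"turn": [0,0,0],"hand": 0.087},{"translation": [0,0,0],"turn": [0,0,0],"hand": 0.087}]'

```text
time: 8.9
ee_pos: [0.502, -0.1564, 0.1456]
eef_rot: [0.825, -0.492, 0.144, -0.237]
ft_force: [-0.8, -0.5, -0.8]
width: 0.054
```

Run:
```python
from h import *
from bench import camera
todo(C+.046*u+.007*n-.0014*w,target(-1))
i=camera("scene");cv2.imwrite("pics/s3.png",cv2.resize(i[80:240,160:320],None,fx=3,fy=3)[:,:,::-1])
```

```text
d [-0.0006  0.002  -0.0019] r [ 0.003   0.0052 -0.0031] 0.4 in u,n,w [-0.0018 -0.0006  0.002 ]
t 8.9 j [ 1.228  0.071 -0.733  2.109 -0.628  0.754 -1.727] F [-0.8 -0.5 -0.8] w 0.054
```

View pics/s3.png

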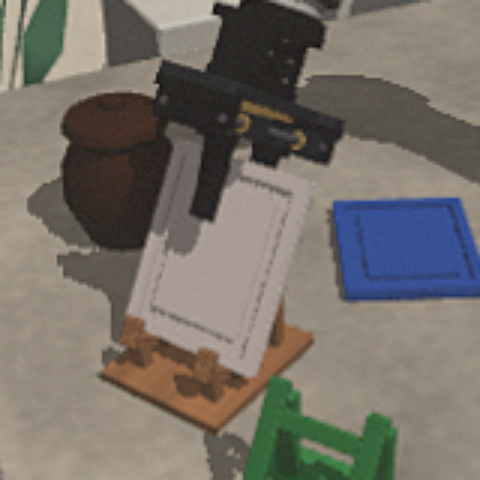

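The board leans behind both lips, groove up. I open fully and back out along the slope.

>>> apply_moves --deltas '[{"translation": [0,0,0],"turn": [0,0,0],"hand": 0.087},{"translation": [0,0,0],"turn": [0,0,0],"hand": 0.087},{"translation": [-0.007,-0.0037,0.0127],"turn": [0,0,0],"hand": 0.087},{"translation": [-0.0115,-0.006,0.021],"turn": [0,0,0],"hand": 0.087},{"translation": [-0.0115,-0.006,0.021],"turn": [0,0,0],"hand": 0.087}]'

```text
time: 9.45
ee_pos: [0.4707, -0.1698, 0.1994]
eef_rot: [0.826, -0.492, 0.142, -0.238]
ft_force: [0.7, -1.5, 1.0]
width: 0.0863
```

>>> apply_moves --deltas '[{"translation": [-0.0115,-0.006,0.021],"turn": [0,0,0],"hand": 0.087},{"translation": [-0.0115,-0.006,0.021],"turn": [0,0,0],"hand": 0.087},{"translation": [-0.0115,-0.006,0.021],"turn": [0,0,0],"hand": 0.087},{"translation": [-0.02,-0.01,0.021],"turn": [0,0,0],"hand": 0.087},{"translation": [0,0,0],"turn": [0,0,0],"hand": 0.087}]'

```text
time: 9.95
ee_pos: [0.4135, -0.1996, 0.2892]
eef_rot: [0.826, -0.492, 0.143, -0.237]
ft_force: [1.0, 0.8, -0.1]
width: 0.0872
```

Run:
```python
from h import *
from bench import camera
todo(C+.048*u,target(-1))
i=camera("scene");c=cv2.resize(i[100:240,180:290],None,fx=4,fy=4)[:,:,::-1].copy()
P=[C+.007*n+a*.085*u+b*.07*w for a,b in((1,1),(1,-1),(-1,-1),(-1,1))]
for q in [(220.3,127),(263.3,142.5),(246.3,205.3),(203.8,185)]:cv2.circle(c,(int((q[0]-180+.5)*4),int((q[1]-100+.5)*4)),4,(0,0,255),1)
cv2.imwrite("pics/s4.png",c)
a=cv2.imread("pics/scene0.png");d=cv2.absdiff(a,np.ascontiguousarray(i[:,:,::-1])).max(2)>40
for nm,(x,y) in dict(container=(300,320),jar=(195,140),ladle=(165,260),paddle=(395,260),blue=(300,165)).items():print(nm,d[y-30:y+30,x-30:x+30].sum())
```

```text
d [ 0.0811  0.0431 -0.1475] r [ 0.002   0.0043 -0.0056] 0.4 in u,n,w [-1.738e-01 -3.000e-04 -1.000e-04]
t 9.95 j [ 1.37  -0.213 -0.558  2.009 -0.698  1.233 -1.619] F [ 1.   0.8 -0.1] w 0.0872
container 0
jar 269
ladle 0
paddle 0
blue 17
```

View pics/s4.png

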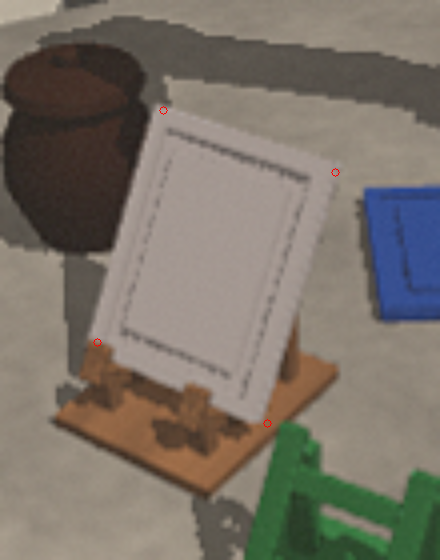

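The groove-up board's corners sit within about 1 px of where they were at the start, and the gripper is clear. Handing in.

```bash
python3 -c "
from bench import order;print(order.close_job())"
```

```text
the job is handed in; nothing more can be done
None
```

The white board is turned over and leaning on the brown stand again, on a short edge, with the grooved face up to the light. I gripped its free top edge, lifted it about 15 cm up the slope, turned it half round about the slope axis and lowered it back. I stopped when I felt contact, then opened the gripper and backed out.

**Last checks:**
- **Position:** the board's corners in the scene camera are within 1–2 px of where they were at the start (a few mm). It is behind both lips and looks centred.
- **Time and force:** I handed in at about 10 s of the 42 s allowed. The largest force I read was about 52 N at the wrist, when the board touched down.
- **Gripper:** it is clear of the board and touching nothing.
- **Other objects:** the image patches over the container, ladle and paddle did not change. The patch over the jar did change: it overlaps the board, and a shadow now falls on the jar. The jar looks unmoved in the last picture, but I did not measure it separately.

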